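Plug the titration vessel with the supple stopper

ROBOT

A 6-joint arm with a two-finger parallel gripper is mounted at the origin on the work surface. World frame = base frame: x ahead of the robot, y to its left, z up, the work surface at z = 0. Lengths are in m, angles in rad, forces in N, time in s.
With the tool pointing down it reaches from about 0.325 to 1 m from the base axis. Payload 5.1 kg.
Tool frame: the origin (TCP) lies at the very end of the fingers, on their centre line; the grasp point (between the pads) lies 19 mm behind it; z points along the fingers, y is the line along which they close (so a half turn about z gives the same grasp; the last joint's range is limited). The gripper opens to 85 mm and grips with 20 to 120 N. Pads are 22 mm wide; open, the fingers measure 114 mm over their backs; the gripper's body (76 mm by 85 mm) begins 54 mm behind the grasp point. The pads swing forward as they close: fully open they stand 13 mm farther back than shut.
Start: joints at [-1.407, 0.124, 1.65, -0, 1.367, -0.083], TCP at [0.159, -0.63, 0.231] pointing down, gripper open.
Joint ranges: [-2.61, 2.61], [-1.02, 2.33], [0.03, 2.71], [-1.35, 4.49], [0.32, 2.68], [-2.91, 2.91]. Speed limits (rad/s): [2.57, 2.57, 3.14, 3.14, 3.14, 3.14].

INTERFACE

Orientations are given as a unit quaternion [w, x, y, z].
In Python, from bench import * gives the robot as it stands. The module is installed in compiled form; this text tells all that it offers.
- The arm moves only by the shell command python3 -m crank 'ROWS' [FORCE]. ROWS is JSON, one flat list of numbers, 7 for each row, row after row: the shift along the tool's x, y, z in m, then the turn, a rotation vector about the tool's x, y, z in degrees, then the finger opening in m, from 0 to 0.0854. In form: [dx, dy, dz, rx, ry, rz, jaw, dx, dy, dz, rx, ry, rz, jaw, ...]. A call has 1 to 20 rows; each row shifts and turns the commanded pose from where the row before left it, along the tool's axes as they then stand; what a row does not reach is not made up. A row lasts 1/12 s, in which the tool goes at most 41.7 mm and 7.16 degrees, less where a joint would pass 70% of its speed; a pose out of reach is approached as far as the arm can. A call is refused whole if a number of a shift passes 0.0417 or a number of a turn 7.16, either way. A call with a gripper value outside its range is refused whole. The fingers move at their own pace and stop on an object; FORCE is the grip in N (left out, the last holds). Time passes only in rows, so rows that do not move let the fingers close. It gives the time, the measured TCP pose, the force and the opening at its end, in the units of the state.
- state(): the state, without advancing time (a new reading comes with each control period).
- read_camera(name): name is "side" or "top" or "wrist"; returns the picture (400x640x3 uint8, blue, green, red); there is no depth.
- camera_model(name): a dict with "K" (3x3 intrinsics, pixels), "rvec" (rotation vector, rad) and "tvec" (3), from world to camera coordinates, as OpenCV has them. Camera axes: x right, y down, z forward; pixel columns grow to the right and rows downward; lengths in m; the calibration is good to about 2 mm. A picture is of the moment at which its call begins: read the wrist's pose just before it. camera_model takes no time and is no camera call; for the wrist camera it gives the pose at the moment of the call.
- sign_off(): hands the job in, once; it reports no verdict.
The state is a dict: "t": time; "joint_pos": joint angles; "joint_vel": joint speeds; "joint_efforts": joint torques, N m; "eef_pos": TCP position; "tcp_rot": TCP orientation; "contact_force": force on the tool from outside, world axes, zero at the start; "ft_torque": the same for the moment, N m; "gripper_width": finger opening in m.
Only numpy, scipy, OpenCV 4.12 (cv2) and the standard library are available. Lean on these libraries where they do the work, as an engineer would, in place of code of your own. Each camera call takes 0.05 s, during which the arm holds its last target. There are 200 camera calls.

TASK

Two of the three blue rubber stoppers in the white rack have gone hard: squeeze them gently between the fingers (keep the grip under about 25 N) to find the one that is still supple. Push that one upright and fully home into the open port of the titration vessel without ramming it, and put the two hard ones in the red reject tray. Leave everything else where it is.

Things in the scene. Friction and masses are not known exactly. Their poses are not given: they have to be found in the camera images.
- stopper_a_mid (a point): Centre of the head of a blue rubber stopper, 56 g. Head 40 mm tall, 36 mm across its flat opposite cheeks (19 mm wide, facing the point's +x, -x, +y, -y); this point is 20 mm above the head's flat underside (shoulder, a 34 mm disc) and 20 mm below its flat top. Below the shoulder a ribbed stem, 20 mm thick, 22 mm long, tapered foot; z up. Starts stem down in the rack, shoulder on the rack's top.
- stopper_b_mid (a point): The same point of a stopper of the same look, size and weight as stopper_a, in another hole. Of the three one is supple, two are hard. Squeezed across two opposite cheeks the supple one narrows by about 4 mm at 3 N and by 7 mm from 6 N up, where it stops; a hard one narrows by less than 1 mm. They are put in the holes at random.
- stopper_c_mid (a point): The same point of a third stopper of the same look, size and weight as stopper_a, in another hole.
- rack: White stopper rack, fixed: block 64 mm (x) by 232 mm (y) by 30 mm tall, origin at the centre of its underside; three loose 25 mm holes right through, 80 mm apart along its y.
- vessel_port (a point): Centre of the rim of the open port on the white lid of the glass titration vessel (fixed). Upright white tube, 24 mm bore, 40 mm outside, rim 114 mm above the table, 26 mm above the lid (104 mm wide); z up. A ring in the bore, 8 mm down, leaves a 16 mm hole: a stem drops in until its shoulder is about 10 mm off the rim. The supple stem then yields and a push of 5 to 15 N takes it home, where it stays; a hard one stops there.
- tray_in (a point): Centre of the inner floor of the red reject tray (fixed), inside 140 mm (x) by 120 mm (y), walls 30 mm tall and 5 mm thick, floor 5 mm above the table.
- cap: Loose blue screw cap, 44 mm across, 26 mm tall, origin under its centre; to be left alone.
- beaker: Loose glass beaker, 68 mm across, 85 mm tall, origin under its centre; to be left alone.
- amber: Loose brown reagent jar, 84 mm across, 120 mm tall, origin under its centre; to be left alone.
- wash: Loose white wash bottle with red cap, 60 mm across, 150 mm tall, origin under its centre; to be left alone.
- spatula: Loose steel lab spatula lying flat along its own x, about 190 mm long, 12 mm wide, 5 mm thick; to be left alone.
- dish: Loose white weighing dish, 80 mm across, 22 mm tall, origin under its centre; to be left alone.
Mind the look-alikes: they are no part of the job. What is shaped like the part that bears stopper_c_mid but green or pink is not meant.

How it is judged:
By the outcome, as a careful person would: the job done as asked, in the order asked, and still so for the second after the job is handed in, with the robot touching nothing.
It also fails if it takes over 72 s, if anything falls off the work surface, if the arm or the gripper's body presses on something with over 40 N, if the wrist force passes 120 N, or if a joint passes its speed limit or range.

## Working session

There is one attempt and no reset: what is moved stays moved. The work goes in short steps, Python scripts to look and compute and a shell command to move; the robot and the scene stay as the last step left them, time stands still between calls to the robot, and variables do not carry over. Pictures are saved under pics/ and viewed, on a budget of 10 in all, crops included, one or two more only if the job needs it, and the job is handed in when it is done.

```bash
mkdir -p pics
python3 - <<'E'
from bench import *
import cv2,numpy as np
s=state();print(s)
for n in("top","side"):
    cv2.imwrite(f"pics/{n}0.png",read_camera(n));m=camera_model(n);print(n,m)
E
```

```text
{'t': 0.0, 'joint_pos': array([-1.40661790e+00,  1.24510650e-01,  1.65167218e+00,  1.56664916e-05,
        1.36750240e+00, -8.25743531e-02]), 'joint_vel': array([ 0.00014373, -0.00014899, -0.00186955, -0.00112735, -0.00139694,
        0.00102456]), 'joint_efforts': array([ 7.31665168e-04, -4.23609638e+01, -3.65450799e+01, -2.32389660e-06,
        7.03035228e-03,  1.58697281e-05]), 'eef_pos': array([ 0.15865863, -0.62970966,  0.23005051]), 'tcp_rot': array([-1.04572993e-03,  9.92398435e-01,  1.23061982e-01, -3.50149387e-05]), 'contact_force': array([-0.01567336,  0.26540889, -0.82748774]), 'ft_torque': array([ 0.04860767,  0.00328858, -0.07748914]), 'gripper_width': 0.0855081382829966}
top {'K': array([[480.04613388,   0.        , 325.42338178],
       [  0.        , 480.04613388, 206.72863971],
       [  0.        ,   0.        ,   1.        ]]), 'rvec': array([ 2.21210075, -2.006936  ,  0.20917627]), 'tvec': array([-0.05217664,  0.57840609,  1.17360939])}
side {'K': array([[385.12613328,   0.        , 319.85787066],
       [  0.        , 385.12613328, 199.24092988],
       [  0.        ,   0.        ,   1.        ]]), 'rvec': array([ 2.46561247, -0.22550276,  0.0963094 ]), 'tvec': array([-0.56081375,  0.12593   ,  0.78439093])}
```

View pics/top0.png

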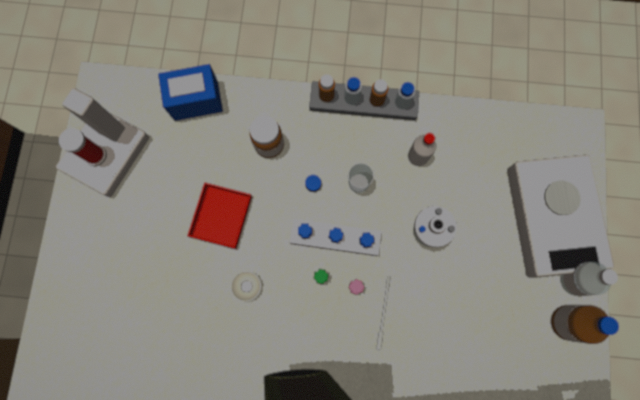

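View pics/side0.png

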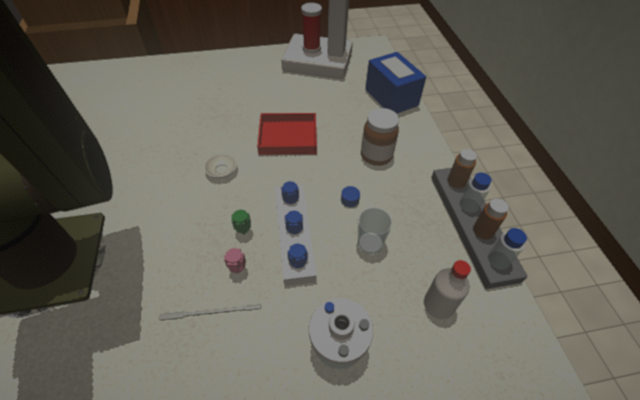

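The top view shows the stoppers at (305,231), (336,235) and (367,240), the port at (437,224) and the tray around (221,215). In the side view the stoppers are at (290,191), (293,221) and (298,254), the port rim at (342,323) and the tray around (288,133).

```bash
cat > h.py <<'E'
import cv2,numpy as np
from bench import *
from scipy.optimize import least_squares
from scipy.spatial.transform import Rotation as R
def proj(m,P): return cv2.projectPoints(np.asarray(P,float).reshape(-1,3),m["rvec"],m["tvec"],m["K"],None)[0].reshape(-1,2)
def tri(obs,x0=(.5,0,.05)):   # obs: list of (model,(u,v))
    r=least_squares(lambda p:np.concatenate([proj(m,p)[0]-np.array(u) for m,u in obs]),x0)
    return r.x,np.abs(r.fun).max()
def blobs(im,lo,hi,amin=20):
    hsv=cv2.cvtColor(im,cv2.COLOR_BGR2HSV)
    mk=cv2.inRange(hsv,np.array(lo),np.array(hi))
    n,l,st,c=cv2.connectedComponentsWithStats(mk)
    return [(tuple(st[i]),c[i].round(1)) for i in range(1,n) if st[i][4]>=amin],l
def rot(s): q=s["tcp_rot"];return R.from_quat([q[1],q[2],q[3],q[0]])
E
python3 - <<'E'
from h import *
T,S=camera_model("top"),camera_model("side")
t,s=cv2.imread("pics/top0.png"),cv2.imread("pics/side0.png")
B=[]
for im,b in((t,(290,215,385,255)),(s,(270,170,320,275))):
    L,_=blobs(im,(100,90,40),(130,255,255))
    B.append([st[:4] for st,c in sorted(L,key=lambda q:q[1][0] if im is t else q[1][1]) if b[0]<c[0]<b[2] and b[1]<c[1]<b[3]]);print(B[-1])
a=np.linspace(0,2*np.pi,24);hd=np.array([[.0185*np.cos(q),.0185*np.sin(q),z] for q in a for z in(-.02,.02)])
for i in range(3):
    def f(p):
        r=[]
        for m,bb in((T,B[0][i]),(S,B[1][i])):
            q=proj(m,hd+p);x,y,w,h=bb
            r+=list(q.min(0)-[x-.5,y-.5])+list(q.max(0)-[x+w-.5,y+h-.5])
        return r
    r=least_squares(f,(.5,0,.05));print("stopper",i,r.x.round(4),np.abs(r.fun).max().round(2))
print("port",tri([(T,(437,224)),(S,(342,323))]))
for k,l in((1,((0,120,60),(8,255,255))),(0,0)):
    if k:
        for n,im in(("t",t),("s",s)): print(n,[q for q in blobs(im,*l,200)[0]])
print("cap",tri([(T,(313,183)),(S,(350,196))]))
print("beaker",tri([(T,(361,179)),(S,(373,233))]))
print("tray corners top view->z=.035")
for c in((206,184),(252,192),(237,248),(190,236)):
    Rm=cv2.Rodrigues(T["rvec"])[0];d=Rm.T@np.linalg.inv(T["K"])@[*c,1];o=-Rm.T@T["tvec"];print((o+d*(.035-o[2])/d[2]).round(3))
m=camera_model("wrist");Rm=cv2.Rodrigues(m["rvec"])[0];st=state()
print("cam in tool",rot(st).inv().apply(-Rm.T@m["tvec"]-st["eef_pos"]),m["K"], (rot(st).as_matrix().T@Rm.T).round(3));print(rot(st).as_matrix().round(3))
E
```

```text
[(np.int32(298), np.int32(224), np.int32(14), np.int32(14)), (np.int32(329), np.int32(228), np.int32(14), np.int32(14)), (np.int32(360), np.int32(233), np.int32(14), np.int32(14))]
[(np.int32(282), np.int32(182), np.int32(16), np.int32(14)), (np.int32(286), np.int32(211), np.int32(16), np.int32(15)), (np.int32(288), np.int32(244), np.int32(19), np.int32(17))]
stopper 0 [0.5137 0.0518 0.0603] 5.82
stopper 1 [ 0.5111 -0.0267  0.0596] 5.91
stopper 2 [ 0.5061 -0.1061  0.0585] 5.54
port (array([ 0.5535079 , -0.27279279,  0.10724345]), np.float64(0.3938124191201098))
t [((np.int32(188), np.int32(183), np.int32(63), np.int32(65), np.int32(2775)), array([219.6, 215.4]))]
s [((np.int32(304), np.int32(16), np.int32(15), np.int32(33), np.int32(428)), array([310.6,  32. ])), ((np.int32(258), np.int32(113), np.int32(59), np.int32(41), np.int32(2242)), array([287.5, 133.3])), ((np.int32(453), np.int32(260), np.int32(17), np.int32(18), np.int32(239)), array([460.9, 268.8]))]
cap (array([0.64999112, 0.04439444, 0.01550889]), np.float64(0.4442539805179706))
beaker (array([ 0.66529072, -0.08138401,  0.04632232]), np.float64(0.43491052335650693))
tray corners top view->z=.035
[0.616 0.324 0.035]
[0.606 0.201 0.035]
[0.456 0.22  0.035]
[0.475 0.345 0.035]
cam in tool [ 0.06776894  0.00032615 -0.14218383] [[296.03938197   0.         319.29639747]
 [  0.         296.03938197 198.64204289]
 [  0.           0.           1.        ]] [[ 0.    -0.964 -0.266]
 [ 1.    -0.     0.   ]
 [-0.    -0.266  0.964]]
[[ 0.97   0.244 -0.   ]
 [ 0.244 -0.97   0.002]
 [ 0.    -0.002 -1.   ]]
```

```bash
python3 -m crank '[0.0408,-0.0065,0,0,0,-4.1,0.085,0.0408,-0.0065,0,0,0,-4.1,0.085,0.0408,-0.0065,0,0,0,-4.1,0.085,0.0408,-0.0065,0,0,0,-4.1,0.085,0.0408,-0.0065,0,0,0,-4.1,0.085,0.0408,-0.0065,0,0,0,-4.1,0.085,0.0408,-0.0065,0,0,0,-4.1,0.085,0.0408,-0.0065,0,0,0,-4.1,0.085,0.0408,-0.0065,0,0,0,-4.1,0.085,0.0408,-0.0065,0,0,0,-4.1,0.085,0.0408,-0.0065,0,0,0,-4.1,0.085,0.0408,-0.0065,0,0,0,-4.1,0.085,0.0408,-0.0065,0,0,0,-4.1,0.085,0.0408,-0.0065,0,0,0,-4.1,0.085,0.0408,-0.0065,0,0,0,-4.1,0.085,0.0408,-0.0065,0,0,0,-4.1,0.085,0,0,0,0,0,-4.1,0.085,0,0,0,0,0,-4.1,0.085]' 20
python3 - <<'E'
from h import *
print(rot(state()).as_matrix().round(3))
import pickle
m=camera_model("wrist");im=read_camera("wrist");cv2.imwrite("pics/w1.png",im);pickle.dump(m,open("w1.pkl","wb"))
E
```

```text
t: 1.6
eef_pos: [0.5269, -0.1218, 0.2308]
tcp_rot: [-0.0, 0.717, 0.697, -0.0]
contact_force: [-0.6, 0.5, -0.1]
gripper_width: 0.0848
[[ 0.028  1.    -0.001]
 [ 1.    -0.028  0.   ]
 [ 0.    -0.001 -1.   ]]
```

View pics/w1.png

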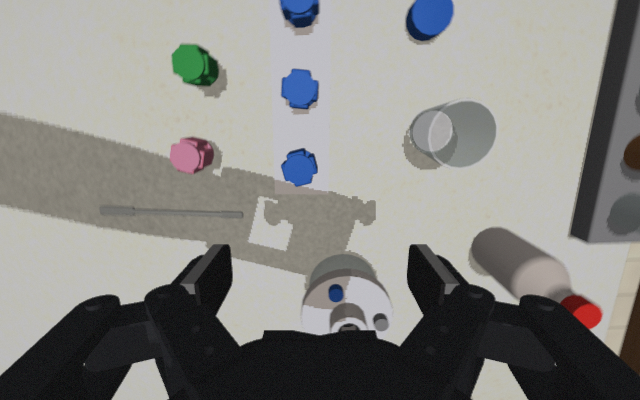

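The wrist view shows the stoppers at about (300,8), (300,89) and (300,168), with some yaw on their cheeks, the port near (347,328) and the green and pink look-alikes at left. I'll move closer over the row.

```bash
python3 -m crank '[0.03,-0.004,0.012,0,0,0,0.085,0.03,-0.004,0.012,0,0,0,0.085,0.03,-0.004,0.012,0,0,0,0.085,0,0,0,0,0,0,0.085]'
python3 - <<'E'
from h import *
import pickle
m=camera_model("wrist");im=read_camera("wrist");cv2.imwrite("pics/w2.png",im);pickle.dump(m,open("w2.pkl","wb"))
L,_=blobs(im,(100,90,40),(130,255,255),150);print(L)
L,_=blobs(cv2.imread("pics/w1.png"),(100,90,40),(130,255,255),150);print(L)
cv2.imwrite("pics/w2z.png",cv2.resize(im[0:330,180:420],None,fx=1.8,fy=1.8,interpolation=cv2.INTER_CUBIC))
E
```

```text
t: 1.98
eef_pos: [0.5158, -0.0305, 0.1918]
tcp_rot: [-0.003, 0.719, 0.695, -0.001]
contact_force: [-0.7, -0.9, -1.7]
gripper_width: 0.0856
[((np.int32(293), np.int32(76), np.int32(43), np.int32(45), np.int32(1395)), array([314.3,  98.2])), ((np.int32(424), np.int32(80), np.int32(52), np.int32(45), np.int32(1838)), array([449.6, 102.4])), ((np.int32(295), np.int32(165), np.int32(39), np.int32(42), np.int32(1253)), array([314.4, 185.7])), ((np.int32(295), np.int32(237), np.int32(37), np.int32(45), np.int32(1283)), array([312.9, 259.5]))]
[((np.int32(280), np.int32(0), np.int32(38), np.int32(27), np.int32(815)), array([299.7,  11.1])), ((np.int32(407), np.int32(0), np.int32(46), np.int32(41), np.int32(1500)), array([428.7,  17.8])), ((np.int32(281), np.int32(69), np.int32(37), np.int32(40), np.int32(1115)), array([299.6,  88.6])), ((np.int32(281), np.int32(149), np.int32(36), np.int32(38), np.int32(964)), array([299.1, 167.1])), ((np.int32(329), np.int32(285), np.int32(14), np.int32(17), np.int32(202)), array([335.3, 293.1]))]
```

View pics/w2z.png

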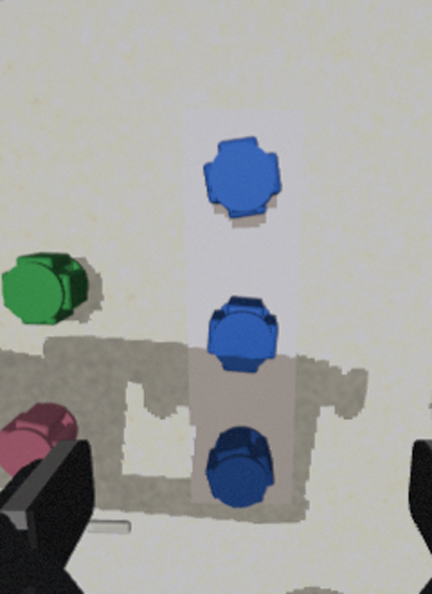

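The zoomed crop shows the three heads in the rack. The first is yawed about 10°, and the other two look nearly aligned. I'll fit pose and yaw by silhouette.

```bash
cat >> h.py <<'E'
def sil(m,p,yaw,sc=4):
    a=np.linspace(0,2*np.pi,40,endpoint=False)
    parts=[np.c_[.017*np.cos(a),.017*np.sin(a)],np.array([[.018,.0095],[-.018,.0095],[-.018,-.0095],[.018,-.0095]]),np.array([[.0095,.018],[-.0095,.018],[-.0095,-.018],[.0095,-.018]])]
    c,s=np.cos(yaw),np.sin(yaw);g=np.zeros((400,640),np.uint8)
    for q in parts:
        q=q@np.array([[c,s],[-s,c]])
        P=np.vstack([np.c_[q,np.full(len(q),z)] for z in(-.02,.02)])+p
        h=cv2.convexHull(np.float32(proj(m,P)))
        cv2.fillPoly(g,[np.int32(np.round(h*16))],255,shift=4,lineType=cv2.LINE_AA)
    return g/255.
E
cat > fit.py <<'E'
from h import *
import pickle
from scipy.optimize import minimize
V=[(pickle.load(open(f"w{i}.pkl","rb")),cv2.imread(f"pics/w{i}.png")) for i in(1,2)]
MK=[]
for m,im in V:
    L,l=blobs(im,(100,90,20),(130,255,255),150);MK.append(l)
for p0 in([.5137,.0518,.05],[.511,-.0267,.05],[.506,-.106,.05]):
    best=None
    ms=[]
    for (m,im),l in zip(V,MK):
        u=proj(m,p0)[0];sub=np.zeros(l.shape);y0,x0=int(u[1]),int(u[0])
        w=35;ys=slice(max(0,y0-w),min(400,y0+w));xs=slice(x0-w,x0+w);sub[ys,xs]=(l[ys,xs]>0)
        ms.append(cv2.GaussianBlur(sub,(0,0),.7))
    f=lambda q:sum(((cv2.GaussianBlur(sil(m,q[:3]/100,q[3]),(0,0),.7)-s)**2).sum() for (m,_),s in zip(V,ms))
    for y0 in(-.5,-.2,.1,.4,.7):
        q0=np.r_[np.array(p0)*100,y0]
        sx=np.vstack([q0]+[q0+d for d in np.diag([.6,.6,.8,.2])])
        r=minimize(f,q0,method="Nelder-Mead",options=dict(initial_simplex=sx,maxiter=250,xatol=1e-3,fatol=.05))
        if best is None or r.fun<best.fun:best=r
    print((best.x[:3]*10).round(1),"mm yaw",np.degrees(best.x[3]).round(1),"cost",round(best.fun,1),[round(s.sum()) for s in ms])
E
python3 fit.py
```

```text
[513.8  53.8  45.1] mm yaw 7.3 cost 241.3 [815, 1395]
[510.4 -27.8  38. ] mm yaw -8.1 cost 187.9 [1115, 1253]
[ 506.2 -110.1   37.3] mm yaw 8.5 cost 242.9 [964, 1283]
```

```bash
python3 - <<'E'
s=open("fit.py").read()
s=s.replace('L,l=blobs(im,(100,90,20),(130,255,255),150);MK.append(l)','i2=im.astype(int);l=cv2.morphologyEx(((i2[...,0]>1.5*i2[...,2])&(i2[...,0]-i2[...,2]>12)).astype(np.uint8),cv2.MORPH_OPEN,np.ones((3,3)));MK.append(l)')
s+='''
    for (m,im),l,sm in zip(V,MK,ms):
        g=sil(m,best.x[:3]/100,best.x[3]);a=np.argwhere(sm>.5);b=np.argwhere(g>.5);print(a.min(0),a.max(0),b.min(0),b.max(0),sm.sum().round(),g.sum().round())
'''
open("fit.py","w").write(s)
E
python3 fit.py
```

```text
[514.   53.4  45.3] mm yaw 4.4 cost 244.5 [816, 1398]
[  0 280] [ 26 317] [  0 280] [ 29 320] 816.0 992.0
[ 76 293] [120 335] [ 74 292] [120 336] 1398.0 1618.0
[510.5 -27.9  38. ] mm yaw -8.1 cost 187.5 [1115, 1256]
[ 69 282] [108 317] [ 69 281] [110 319] 1115.0 1252.0
[165 295] [206 333] [162 294] [206 334] 1256.0 1423.0
[ 505.8 -110.2   36.6] mm yaw 9.2 cost 237.7 [965, 1284]
[149 281] [185 316] [149 281] [188 317] 965.0 1119.0
[238 295] [281 331] [233 293] [281 331] 1284.0 1486.0
```

```bash
for r in .0165 .0155 .0145; do sed -i "s/np.c_\[[.0-9]*\*np.cos(a),[.0-9]*\*np.sin/np.c_[$r*np.cos(a),$r*np.sin/" h.py; echo $r; python3 fit.py | grep yaw; done
python3 - <<'E'
from h import *
import pickle
im=cv2.imread("pics/w2.png");o=[cv2.resize(im[y-32:y+32,x-32:x+32],(260,260),interpolation=cv2.INTER_CUBIC) for x,y in((314,98),(314,186),(313,260))]
cv2.imwrite("pics/w2c.png",np.hstack(o))
E
```

```text
.0165
[513.8  53.3  43.8] mm yaw 6.0 cost 224.6 [816, 1398]
[510.4 -27.8  38.2] mm yaw -8.1 cost 182.1 [1115, 1256]
[ 505.7 -110.3   37. ] mm yaw 8.9 cost 232.8 [965, 1284]
.0155
[513.7  52.9  44.6] mm yaw 6.8 cost 207.7 [816, 1398]
[510.4 -27.3  39.5] mm yaw -4.4 cost 184.9 [1115, 1256]
[ 505.4 -110.3   36.6] mm yaw 8.9 cost 231.0 [965, 1284]
.0145
[514.   53.3  43.8] mm yaw 6.0 cost 208.7 [816, 1398]
[510.3 -27.9  38.5] mm yaw -8.0 cost 184.7 [1115, 1256]
[ 505.8 -110.6   35.8] mm yaw 9.1 cost 225.5 [965, 1284]
```

View pics/w2c.png

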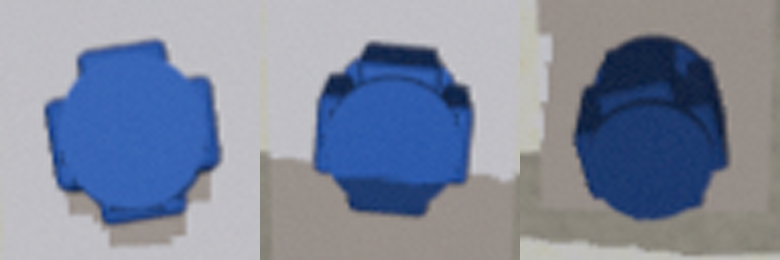

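The crops show the top discs centred at about (314.5,98), (316,190) and (312.5,267) in w2. The first head is yawed about +7°, the second is near 0° and the third is unclear.

Run:
```python
from h import *
import pickle
m=pickle.load(open("w2.pkl","rb"));Rm=cv2.Rodrigues(m["rvec"])[0];o=-Rm.T@m["tvec"]
for c in((314.5,98),(316,189.7),(312.5,267.4)):
    d=Rm.T@np.linalg.inv(m["K"])@[*c,1];print([(o+d*(z-o[2])/d[2]).round(4) for z in(.07,.06)])
# rack corners in w2: top-left/top-right edges of white block from zoom (188,110),(302,115),(190,500),(295,505)
for c in((180+188/1.8,110/1.8),(180+302/1.8,115/1.8),(180+190/1.8,502/1.8),(180+295/1.8,503/1.8)):
    d=Rm.T@np.linalg.inv(m["K"])@[*c,1];print((o+d*(.03-o[2])/d[2]).round(4))
```

```text
[array([0.5144, 0.0524, 0.07  ]), array([0.5142, 0.053 , 0.06  ])]
[array([ 0.5127, -0.0274,  0.07  ]), array([ 0.5125, -0.0298,  0.06  ])]
[array([ 0.5063, -0.1062,  0.07  ]), array([ 0.5058, -0.1115,  0.06  ])]
[0.4865 0.0889 0.03  ]
[0.5463 0.0844 0.03  ]
[ 0.4727 -0.1414  0.03  ]
[ 0.5398 -0.1441  0.03  ]
```

```bash
python3 -m crank '[0.0276,-0.0016,0,0,0,0,0.085,0.0276,-0.0016,0,0,0,0,0.085,0.0276,-0.0016,0,0,0,0,0.085,0,0,0.035,0,0,-4.5,0.085,0,0,0.035,0,0,-4.5,0.085,0,0,0,0,0,0,0.085,0,0,0,0,0,0,0.085]' 20
python3 - <<'E'
from h import *
s=state();print(s["eef_pos"].round(4),rot(s).inv().apply(np.array([.514,.0524,.033])-s["eef_pos"]).round(4),np.degrees(rot(s).inv().as_rotvec()).round(1),rot(s).as_matrix()[:,1].round(3))
E
```

```text
t: 2.62
eef_pos: [0.5151, 0.048, 0.1237]
tcp_rot: [-0.002, 0.664, 0.747, -0.002]
contact_force: [0.1, -0.1, 0.5]
gripper_width: 0.085
[0.5151 0.048  0.1237] [ 0.0045 -0.0001  0.0907] [119.4 134.4  -0.3] [ 0.993  0.117 -0.005]
```

```bash
python3 -m crank '[0.0045,0,0.03,0,0,0,0.085,0,0,0.03,0,0,0,0.085,0,0,0.02,0,0,0,0.06,0,0,0.0107,0,0,0,0.045,0,0,0,0,0,0,0.03,0,0,0,0,0,0,0.02,0,0,0,0,0,0,0.02,0,0,0,0,0,0,0.02,0,0,0,0,0,0,0.02,0,0,0,0,0,0,0.02]' 20
```

```text
t: 3.45
eef_pos: [0.516, 0.0528, 0.0369]
tcp_rot: [-0.0, 0.663, 0.748, -0.001]
contact_force: [-5.5, -2.1, 1.9]
gripper_width: 0.0357
```

```bash
python3 -m crank '[0,0,0,0,0,0,0.02,0,0,0,0,0,0,0.02,0,0,0,0,0,0,0.02,0,0,0,0,0,0,0.02]' 22
python3 - <<'E'
from h import *
s=state();print(s["eef_pos"].round(4))
# go: up to z .15 then above tray spot
M=rot(s)
for t in([.54,.30,.15],[.54,.24,.15]): print(M.inv().apply(np.array(t)-s["eef_pos"]).round(4))
E
```

```text
t: 3.78
eef_pos: [0.5159, 0.0528, 0.0369]
tcp_rot: [-0.0, 0.663, 0.748, -0.001]
contact_force: [-5.2, -0.9, 1.8]
gripper_width: 0.0355
[0.5159 0.0528 0.0369]
[ 0.2425  0.0535 -0.1133]
[ 0.1829  0.0463 -0.1133]
```

```bash
python3 -m crank '[0,0,-0.037,0,0,0,0.02,0,0,-0.037,0,0,0,0.02,0,0,-0.037,0,0,0,0.02,0.034,0.0076,0,0,0,0,0.02,0.034,0.0076,0,0,0,0,0.02,0.034,0.0076,0,0,0,0,0.02,0.034,0.0076,0,0,0,0,0.02,0.034,0.0076,0,0,0,0,0.02,0.034,0.0076,0,0,0,0,0.02,0.034,0.0076,0,0,0,0,0.02,0,0,0,0,0,0,0.02]' 22;  python3 - <<'E'
from h import *
s=state();print(rot(s).inv().apply(np.array([.54,.295,.037])-s["eef_pos"]).round(4))
cv2.imwrite("pics/t3.png",read_camera("side"))
E
```

```text
t: 4.7
eef_pos: [0.5414, 0.3015, 0.1493]
tcp_rot: [0.0, 0.662, 0.75, 0.003]
contact_force: [-1.4, -1.4, -0.5]
gripper_width: 0.0357
[-0.0067 -0.0029  0.1122]
```

View pics/t3.png

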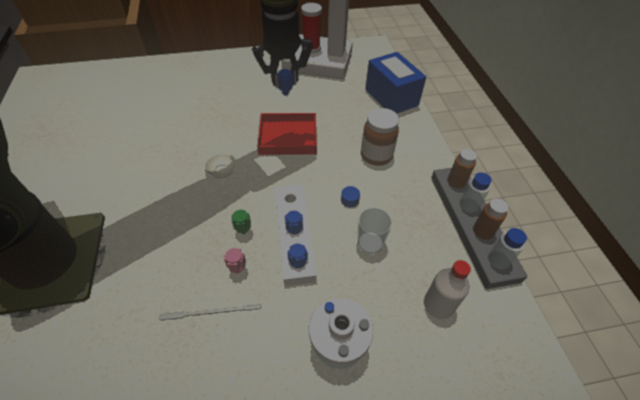

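The side view shows the stopper held at (285,82), still over the far side of the tray, and its hole empty at (290,198). Lowering and releasing.

```bash
python3 -m crank '[-0.007,-0.003,0.036,0,0,0,0.02,0,0,0.036,0,0,0,0.02,0,0,0.03,0,0,0,0.02,0,0,0.010,0,0,0,0.02,0,0,0,0,0,0,0.02,0,0,0,0,0,0,0.05,0,0,0,0,0,0,0.055,0,0,0,0,0,0,0.055,0,0,-0.02,0,0,0,0.055,0,0,-0.035,0,0,0,0.055,0,0,-0.035,0,0,0,0.055,0,0,-0.02,0,0,0,0.085,0,0,0,0,0,0,0.085]' 22;  python3 - <<'E'
from h import *
s=state()
# next: middle stopper, yaw -2 deg
M=rot(s);print(M.inv().apply(np.array([.5118,-.0275,.033])-s["eef_pos"]).round(4), np.degrees(np.arctan2(M.as_matrix()[1,1],M.as_matrix()[0,1])))
E
```

```text
t: 5.83
eef_pos: [0.5417, 0.2902, 0.1519]
tcp_rot: [0.003, 0.663, 0.749, 0.006]
contact_force: [0.8, 0.3, -0.1]
gripper_width: 0.077
[-0.3122 -0.0695  0.1169] 6.932544094979642
```

```bash
python3 -m crank '[-0.0347,-0.0077,0,0,0,0,0.085,-0.0347,-0.0077,0,0,0,0,0.085,-0.0347,-0.0077,0,0,0,0,0.085,-0.0347,-0.0077,0,0,0,0,0.085,-0.0347,-0.0077,0,0,0,0,0.085,-0.0347,-0.0077,0,0,0,0,0.085,-0.0347,-0.0077,0,0,0,0,0.085,-0.0347,-0.0077,0,0,0,0,0.085,-0.0347,-0.0077,0,0,0,0,0.085,0,0,0,0,0,4.3,0.085,0,0,0,0,0,4.3,0.085,0,0,0,0,0,0,0.085]' 20;  python3 - <<'E'
from h import *
s=state()
M=rot(s);print(M.inv().apply(np.array([.5118,-.0275,.034])-s["eef_pos"]).round(4), np.degrees(np.arctan2(M.as_matrix()[1,1],M.as_matrix()[0,1])),M.as_matrix()[2].round(3))
E
```

```text
t: 6.83
eef_pos: [0.5065, -0.0307, 0.1436]
tcp_rot: [0.0, 0.718, 0.696, 0.0]
contact_force: [-0.7, 0.4, 0.1]
gripper_width: 0.0851
[0.0034 0.0052 0.1096] -1.8407986235551161 [-0.  0. -1.]
```

```bash
python3 -m crank '[0.0034,0.0052,0.03,0,0,0,0.085,0,0,0.03,0,0,0,0.085,0,0,0.03,0,0,0,0.06,0,0,0.019,0,0,0,0.045,0,0,0,0,0,0,0.03,0,0,0,0,0,0,0.02,0,0,0,0,0,0,0.02,0,0,0,0,0,0,0.02,0,0,0,0,0,0,0.02,0,0,0,0,0,0,0.02,0,0,0,0,0,0,0.02]' 20
```

```text
t: 7.75
eef_pos: [0.5127, -0.0266, 0.0357]
tcp_rot: [0.001, 0.717, 0.697, 0.001]
contact_force: [0.3, -0.4, 0.5]
gripper_width: 0.0295
```

Squeezed to 29.5 mm at 20 N, so the middle stopper is the supple one. I'll lift it and go past the port to measure the port from near.

```bash
python3 -m crank '[0,0,-0.04,0,0,0,0.02,0,0,-0.041,0,0,0,0.02,0,0,-0.041,0,0,0,0.02,0,0,-0.041,0,0,0,0.02,-0.04,0.0063,0,0,0,0,0.02,-0.04,0.0063,0,0,0,0,0.02,-0.04,0.0063,0,0,0,0,0.02,-0.04,0.0063,0,0,0,0,0.02,-0.04,0.0063,0,0,0,0,0.02,-0.04,0.0063,0,0,0,0,0.02,-0.04,0.0063,0,0,0,0,0.02,-0.04,0.0063,0,0,0,0,0.02,0,0,0,0,0,0,0.02,0,0,0,0,0,0,0.02]' 20;  python3 - <<'E'
from h import *
import pickle
s=state();m=camera_model("wrist");im=read_camera("wrist");pickle.dump((m,s),open("w4.pkl","wb"));cv2.imwrite("pics/w4.png",im)
print(proj(m,[[.5535,-.2728,.114],[.5535,-.2728,.107],s["eef_pos"]]), m["tvec"])
E
```

```text
t: 8.92
eef_pos: [0.553, -0.3501, 0.1975]
tcp_rot: [0.0, 0.718, 0.696, 0.0]
contact_force: [-0.2, 0.3, -1.4]
gripper_width: 0.0303
[[315.71695416 102.37495133]
 [315.8251643  102.81773446]
 [318.14979132 249.92106011]] [-0.56453362 -0.3459745   0.2567973 ]
```

View pics/w4.png

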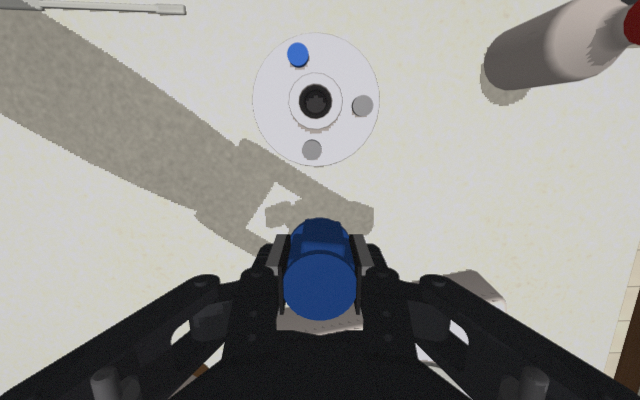

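The wrist view shows the port bore at about (315,101), with the held stopper's top disc at about (320,286) and upright.

Run:
```python
from h import *
import pickle
m,s=pickle.load(open("w4.pkl","rb"));im=cv2.imread("pics/w4.png")
g=cv2.cvtColor(im,cv2.COLOR_BGR2GRAY)[75:130,285:347]
n,l,st,c=cv2.connectedComponentsWithStats((g<100).astype(np.uint8))
for i in range(1,n):
    if st[i][4]>100:
        k=cv2.findContours((l==i).astype(np.uint8),0,1)[0][0];e=cv2.fitEllipse(cv2.convexHull(k));print(e[0][0]+285,e[0][1]+75,e[1]);uc=(e[0][0]+285,e[0][1]+75)
Rm=cv2.Rodrigues(m["rvec"])[0];o=-Rm.T@m["tvec"]
def at(u,z):
    d=Rm.T@np.linalg.inv(m["K"])@[*u,1];return o+d*(z-o[2])/d[2]
p=at(uc,.114);print("port",p.round(4)," bore scale check dia mm:",(at((uc[0]+e[1][0]/2,uc[1]),.114)-at((uc[0]-e[1][0]/2,uc[1]),.114)).round(4))
# port height by triangulation with side & top
T,S=camera_model("top"),camera_model("side")
print(tri([(m,uc),(T,(437,224)),(S,(342,323))]), tri([(m,uc),(S,(342,323))]),proj(T,p),proj(S,p))
hb=cv2.inRange(cv2.cvtColor(im,cv2.COLOR_BGR2HSV),np.array((100,90,20)),np.array((130,255,255)))[200:340,260:380]
n,l,st,c=cv2.connectedComponentsWithStats(hb);i=1+st[1:,4].argmax();print("head bbox",st[i]+[260,200,0,0,0])
for zz in(.031,.034,.037):
    q=at((320,286),s["eef_pos"][2]+zz);print(zz,rot(s).inv().apply(q-s["eef_pos"]).round(4),(at((357,286),s["eef_pos"][2]+zz)-at((283,286),s["eef_pos"][2]+zz)).round(4))
```

```text
314.93382835388184 100.97434425354004 (32.1546516418457, 33.97237777709961)
port [ 0.553  -0.2718  0.114 ]  bore scale check dia mm: [ 0.0233 -0.0007  0.    ]
(array([ 0.55305257, -0.27172377,  0.1066012 ]), np.float64(0.5778525471629905)) (array([ 0.55298061, -0.27137392,  0.10386744]), np.float64(0.41050893786649567)) [[437.227338   224.11401311]] [[342.01687113 320.78226656]]
head bbox [ 282  218   75  103 6156]
0.031 [-0.002   0.0009 -0.031 ] [ 0.0314 -0.001   0.    ]
0.034 [-0.0002  0.0009 -0.034 ] [ 0.0305 -0.001   0.    ]
0.037 [ 0.0017  0.0009 -0.037 ] [ 0.0297 -0.0009  0.    ]
```

```bash
python3 -m crank '[0.039,-0.0015,0,0,0,0,0.02,0.0393,-0.0014,0,0,0,0,0.02,0,0,0.02,0,0,0,0.02,0,0,0.027,0,0,0,0.02,0,0,0,0,0,0,0.02,0,0,0,0,0,0,0.02]' 20;  python3 - <<'E'
from h import *
import pickle
s=state();print(s["eef_pos"].round(4),rot(s).inv().apply(np.array([.5527,-.2718,.13])-s["eef_pos"]).round(4))
m=camera_model("wrist");im=read_camera("wrist");pickle.dump((m,s),open("w5.pkl","wb"));cv2.imwrite("pics/w5.png",im)
t=read_camera("side");cv2.imwrite("pics/s5.png",np.hstack([cv2.resize(im[150:350,240:400],(400,500)),cv2.resize(t[240:380,286:398],(400,500),interpolation=cv2.INTER_CUBIC)]))
E
```

```text
t: 9.47
eef_pos: [0.5514, -0.2674, 0.1492]
tcp_rot: [-0.002, 0.717, 0.697, -0.0]
contact_force: [-0.6, 0.1, 0.2]
gripper_width: 0.0299
[ 0.5514 -0.2674  0.1492] [-0.0044  0.0014  0.0192]
```

View pics/s5.png

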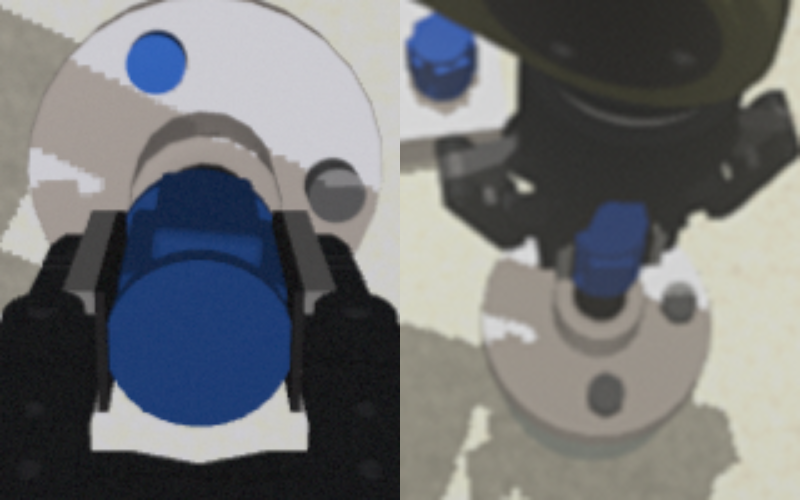

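The view shows the stem just above the port, offset slightly to +y. I'll correct that and re-read before going in.

```bash
python3 -m crank '[-0.0044,0.0014,0,0,0,0,0.02,0,0,0,0,0,0,0.02,0,0,0,0,0,0,0.02]' 20;  python3 - <<'E'
from h import *
s=state();print(s["eef_pos"].round(4),rot(s).inv().apply(np.array([.5527,-.2718,.13])-s["eef_pos"]).round(4),rot(s).as_matrix()[:,2].round(4))
E
```

```text
t: 9.82
eef_pos: [0.5545, -0.2748, 0.1521]
tcp_rot: [0.001, 0.718, 0.697, 0.0]
contact_force: [0.1, 0.2, -0.0]
gripper_width: 0.0302
[ 0.5545 -0.2748  0.1521] [ 0.003  -0.0019  0.0221] [ 0.0019 -0.0011 -1.    ]
```

Run:
```python
from h import *
P=[]
for i in range(12):
    P.append(state()["eef_pos"]);im=read_camera("wrist")
P=np.array(P);print(P.mean(0).round(4),P.std(0).round(4));cv2.imwrite("pics/w6.png",im)
```

```text
[ 0.5539 -0.2742  0.1509] [0.0002 0.0003 0.0005]
```

```bash
python3 -m crank '[0.0022,-0.001,0,0,0,0,0.02,0,0,0,0,0,0,0.02,0,0,0,0,0,0,0.02,0,0,0,0,0,0,0.02]' 20;  python3 - <<'E'
from h import *
for i in range(3): read_camera("side")
s=state();m=camera_model("wrist");im=read_camera("wrist");sd=read_camera("side");S=camera_model("side")
e=s["eef_pos"];print(e.round(4),rot(s).as_matrix()[:,2].round(4))
def ov(im,m,x0,y0,w,h,k):
    c=cv2.resize(im[y0:y0+h,x0:x0+w],None,fx=k,fy=k,interpolation=cv2.INTER_CUBIC);c=cv2.convertScaleAbs(c,alpha=1.5)
    a=np.linspace(0,2*np.pi,60)
    for ctr,r,col in(((.553,-.272,.114),.02,(0,0,255)),((.553,-.272,.114),.012,(0,0,255)),((.553,-.272,.088),.052,(0,255,255)),((*e[:2],e[2]+.034),.016,(0,255,0)),((*e[:2],e[2]-.022),.010,(0,255,0))):
        q=(proj(m,np.array(ctr)+np.c_[r*np.cos(a),r*np.sin(a),0*a])-[x0,y0]+.5)*k
        cv2.polylines(c,[np.int32(q)],True,col,1)
    return c
A=ov(im,m,240,140,160,200,2.5);B=ov(sd,S,290,250,112,140,400/112);cv2.imwrite("pics/ov7.png",np.hstack([A,cv2.resize(B,(400,500))]))
E
```

```text
t: 10.75
eef_pos: [0.5529, -0.2716, 0.1506]
tcp_rot: [0.0, 0.717, 0.697, -0.0]
contact_force: [-0.6, -0.7, -1.3]
gripper_width: 0.0299
[ 0.5529 -0.2717  0.1506] [ 0. -0. -1.]
```

View pics/ov7.png

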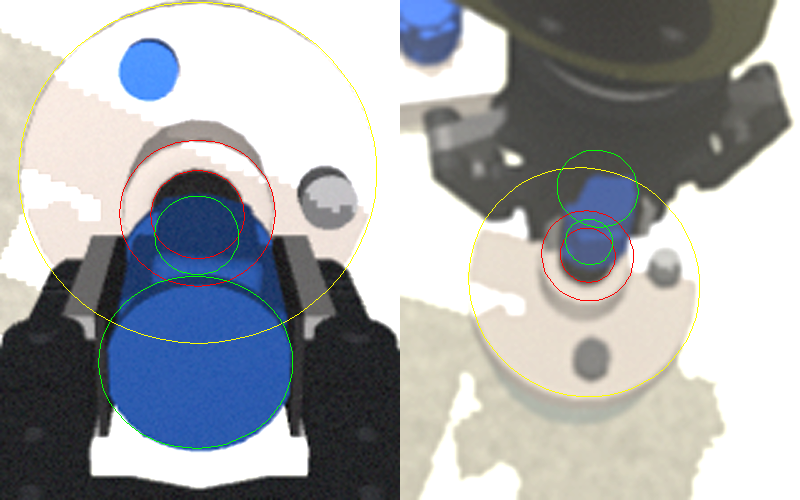

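The overlay agrees in the wrist view: the bore and rim circles (red) lie on the port, and the green circle lies on the stopper's top. Aligned to within about 1 mm, so I'm lowering gently.

```bash
python3 -m crank '[0,0,0.006,0,0,0,0.02,0,0,0.006,0,0,0,0.02,0,0,0.004,0,0,0,0.02,0,0,0,0,0,0,0.02,0,0,0,0,0,0,0.02]' 22; python3 -m crank '[0,0,0.003,0,0,0,0.02,0,0,0.002,0,0,0,0.02,0,0,0,0,0,0,0.02,0,0,0,0,0,0,0.02]' 22
```

```text
t: 11.42
eef_pos: [0.5524, -0.2714, 0.1337]
tcp_rot: [-0.001, 0.717, 0.697, -0.0]
contact_force: [0.2, 0.7, -0.8]
gripper_width: 0.03
t: 11.75
eef_pos: [0.5528, -0.2717, 0.1296]
tcp_rot: [-0.0, 0.717, 0.697, -0.0]
contact_force: [-0.3, 0.0, 0.3]
gripper_width: 0.0302
```

In the bore with no side force. Now pushing in small steps and watching the force.

```bash
C='python3 -m crank'; $C '[0,0,0.002,0,0,0,0.02,0,0,0,0,0,0,0.02,0,0,0,0,0,0,0.02]' 24; python3 -m crank '[0,0,0.0015,0,0,0,0.02,0,0,0,0,0,0,0.02,0,0,0,0,0,0,0.02]' 24;python3 -m crank '[0,0,0.0015,0,0,0,0.02,0,0,0,0,0,0,0.02,0,0,0,0,0,0,0.02]' 24
```

```text
t: 12.0
eef_pos: [0.5531, -0.2718, 0.1279]
tcp_rot: [0.0, 0.717, 0.697, 0.0]
contact_force: [-0.7, 0.7, 2.1]
gripper_width: 0.0299
t: 12.25
eef_pos: [0.553, -0.2718, 0.1264]
tcp_rot: [0.0, 0.717, 0.697, 0.0]
contact_force: [-0.6, 0.2, 3.4]
gripper_width: 0.0298
t: 12.5
eef_pos: [0.5528, -0.2717, 0.1244]
tcp_rot: [-0.0, 0.717, 0.697, -0.0]
contact_force: [-1.2, -0.5, 2.0]
gripper_width: 0.0296
```

```bash
python3 -m crank '[0,0,0.0015,0,0,0,0.02,0,0,0,0,0,0,0.02,0,0,0,0,0,0,0.02]' 24; python3 -m crank '[0,0,0.0015,0,0,0,0.02,0,0,0,0,0,0,0.02,0,0,0,0,0,0,0.02]' 24;python3 -m crank '[0,0,0.0015,0,0,0,0.02,0,0,0,0,0,0,0.02,0,0,0,0,0,0,0.02]' 24
```

```text
t: 12.75
eef_pos: [0.5528, -0.2716, 0.1226]
tcp_rot: [-0.0, 0.717, 0.697, 0.0]
contact_force: [0.8, -0.8, 0.5]
gripper_width: 0.0294
t: 13.0
eef_pos: [0.5528, -0.2717, 0.1212]
tcp_rot: [-0.0, 0.717, 0.697, -0.0]
contact_force: [0.1, -0.0, 0.2]
gripper_width: 0.0297
t: 13.25
eef_pos: [0.5528, -0.2717, 0.1199]
tcp_rot: [-0.0, 0.717, 0.697, 0.0]
contact_force: [0.2, 0.2, 0.4]
gripper_width: 0.0299
```

```bash
python3 -m crank '[0,0,0.0015,0,0,0,0.02,0,0,0,0,0,0,0.02,0,0,0,0,0,0,0.02]' 24; python3 -m crank '[0,0,0.001,0,0,0,0.02,0,0,0,0,0,0,0.02,0,0,0,0,0,0,0.02]' 24
python3 - <<'E'
from h import *
m=camera_model("wrist");im=read_camera("wrist");sd=read_camera("side")
cv2.imwrite("pics/p8.png",np.hstack([cv2.convertScaleAbs(cv2.resize(im[140:340,240:400],(400,500)),alpha=1.5),cv2.convertScaleAbs(cv2.resize(sd[250:390,290:402],(400,500),interpolation=cv2.INTER_CUBIC),alpha=1.5)]))
E
```

```text
t: 13.5
eef_pos: [0.553, -0.2717, 0.1188]
tcp_rot: [0.0, 0.717, 0.697, 0.0]
contact_force: [-0.0, -0.0, 3.7]
gripper_width: 0.0295
t: 13.75
eef_pos: [0.553, -0.2718, 0.1188]
tcp_rot: [0.0, 0.717, 0.697, -0.0]
contact_force: [-2.4, 2.1, 6.7]
gripper_width: 0.0298
```

View pics/p8.png

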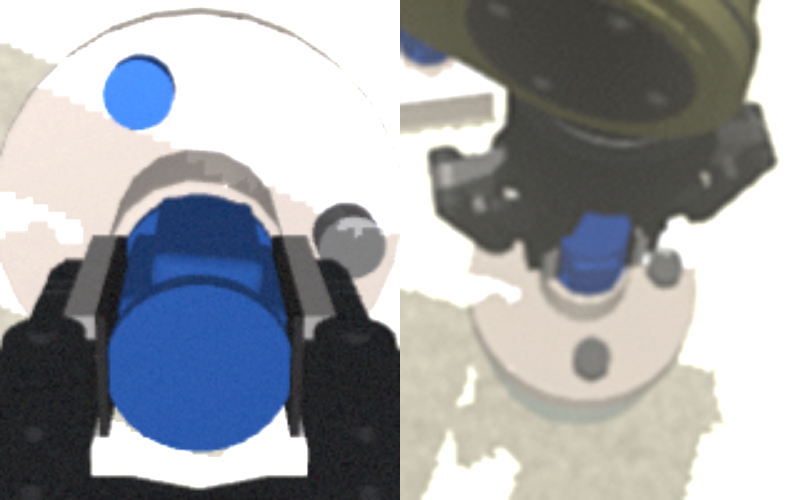

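Both crops show the shoulder on the rim. The TCP stopped at 0.1188 m while the force rose. One more light press, then release and rise straight up.

```bash
python3 -m crank '[0,0,0.001,0,0,0,0.02,0,0,0,0,0,0,0.02,0,0,0,0,0,0,0.02]' 24; python3 -m crank '[0,0,-0.0025,0,0,0,0.02,0,0,0,0,0,0,0.05,0,0,0,0,0,0,0.06,0,0,0,0,0,0,0.06,0,0,0,0,0,0,0.06,0,0,-0.02,0,0,0,0.06,0,0,-0.03,0,0,0,0.06,0,0,-0.03,0,0,0,0.085,0,0,0,0,0,0,0.085,0,0,0,0,0,0,0.085]' 20;  python3 - <<'E'
from h import *
for i in range(2): read_camera("side")
s=state();M=rot(s);print(s["eef_pos"].round(4),M.inv().apply(np.array([.507,-.1063,.034])-s["eef_pos"]).round(4))
m=camera_model("wrist");im=read_camera("wrist")
e=np.array([.5529,-.2717]);a=np.linspace(0,2*np.pi,60)
c=cv2.convertScaleAbs(cv2.resize(im[100:360,200:440],None,fx=2,fy=2),alpha=1.5)
for zz,r,col in((.154,.016,(0,255,0)),(.164,.016,(0,0,255)),(.114,.02,(0,255,255))):
    cv2.polylines(c,[np.int32((proj(m,np.c_[e[0]+r*np.cos(a),e[1]+r*np.sin(a),zz+0*a])-[200,100]+.5)*2)],True,col,1)
cv2.imwrite("pics/p9.png",c)
E
```

```text
t: 14.1
eef_pos: [0.553, -0.2718, 0.1187]
tcp_rot: [0.0, 0.717, 0.697, -0.0]
contact_force: [-5.4, 2.9, 11.9]
gripper_width: 0.0297
t: 14.93
eef_pos: [0.5543, -0.2725, 0.2021]
tcp_rot: [0.003, 0.717, 0.697, 0.001]
contact_force: [0.7, 0.6, -0.0]
gripper_width: 0.0851
[ 0.5525 -0.2715  0.1983] [ 0.1637 -0.0501  0.1644]
```

View pics/p9.png

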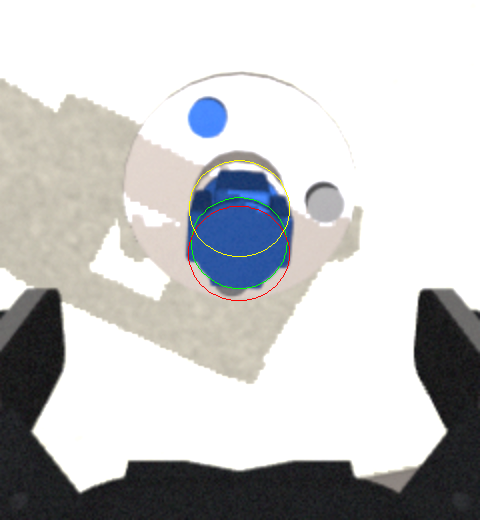

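The stopper's top disc matches the "home" circle (green, top at 154 mm) and not the 10 mm-high one (red), so it is seated. On to the last stopper.

```bash
python3 -m crank '[0.0409,-0.0125,0,0,0,0,0.085,0.0409,-0.0125,0,0,0,0,0.085,0.0409,-0.0125,0,0,0,0,0.085,0.041,-0.0126,0,0,0,0,0.085,0,0,0.03,0,0,-3,0.085,0,0,0.03,0,0,-3,0.085,0,0,0.02,0,0,0,0.085,0,0,0,0,0,0,0.085,0,0,0,0,0,0,0.085,0,0,0,0,0,0,0.085]' 20;  python3 - <<'E'
from h import *
s=state();M=rot(s);print(M.inv().apply(np.array([.507,-.1063,.034])-s["eef_pos"]).round(4))
E
```

```text
t: 15.92
eef_pos: [0.5091, -0.1112, 0.1197]
tcp_rot: [0.0, 0.68, 0.733, 0.0]
contact_force: [-0.2, 0.2, 1.3]
gripper_width: 0.0849
[ 0.0051 -0.0018  0.0857]
```

```bash
python3 -m crank '[0.0051,-0.0018,0.03,0,0,0,0.085,0,0,0.03,0,0,0,0.085,0,0,0.025,0,0,0,0.06,0,0,0,0,0,0,0.045,0,0,0,0,0,0,0.03,0,0,0,0,0,0,0.02,0,0,0,0,0,0,0.02,0,0,0,0,0,0,0.02,0,0,0,0,0,0,0.02,0,0,0,0,0,0,0.02,0,0,0,0,0,0,0.02,0,0,0,0,0,0,0.02]' 20;  python3 - <<'E'
from h import *
s=state();M=rot(s);print(M.inv().apply(np.array([.535,.245,.15])-s["eef_pos"]).round(4))
sd=read_camera("side");cv2.imwrite("pics/q10.png",cv2.resize(sd[80:280,180:420],None,fx=3,fy=3,interpolation=cv2.INTER_CUBIC))
E
```

```text
t: 16.92
eef_pos: [0.5086, -0.1068, 0.0368]
tcp_rot: [0.002, 0.68, 0.733, 0.001]
contact_force: [-0.9, -0.1, 7.0]
gripper_width: 0.0369
[ 0.3486  0.0534 -0.1137]
```

View pics/q10.png

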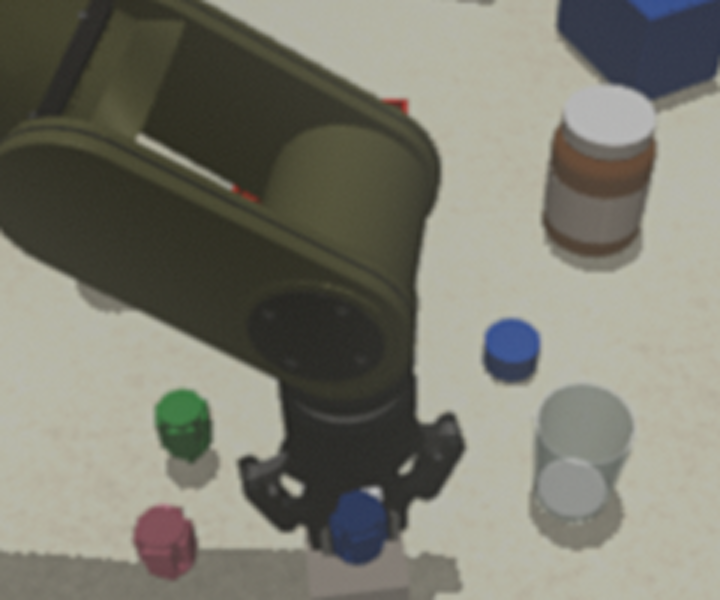

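The third stopper is gripped at about 37 mm, so it is hard; the arm hides the tray in this view. Lifting and carrying it over, with a look at the tray before placing.

```bash
python3 -m crank '[0,0,-0.035,0,0,0,0.02,0,0,-0.04,0,0,0,0.02,0,0,-0.041,0,0,0,0.02,0.0395,0.006,0,0,0,0,0.02,0.0395,0.006,0,0,0,0,0.02,0.0395,0.006,0,0,0,0,0.02,0.0395,0.006,0,0,0,0,0.02,0.0395,0.006,0,0,0,0,0.02,0.0395,0.006,0,0,0,0,0.02,0.0395,0.006,0,0,0,0,0.02,0.0395,0.006,0,0,0,0,0.02,0,0,0,0,0,0,0.02,0,0,0,0,0,0,0.02,0,0,0,0,0,0,0.02]' 22;  python3 - <<'E'
from h import *
s=state();M=rot(s);print(M.inv().apply(np.array([.535,.235,.04])-s["eef_pos"]).round(4))
sd=read_camera("top");w=read_camera("wrist");cv2.imwrite("pics/q11.png",np.hstack([cv2.resize(w,(560,350)),cv2.resize(sd[160:285,165:250],(238,350))]))
E
```

```text
t: 18.13
eef_pos: [0.5303, 0.2127, 0.1502]
tcp_rot: [0.0, 0.68, 0.734, -0.0]
contact_force: [-0.6, -0.6, -1.1]
gripper_width: 0.037
[0.0219 0.0064 0.1102]
```

View pics/q11.png

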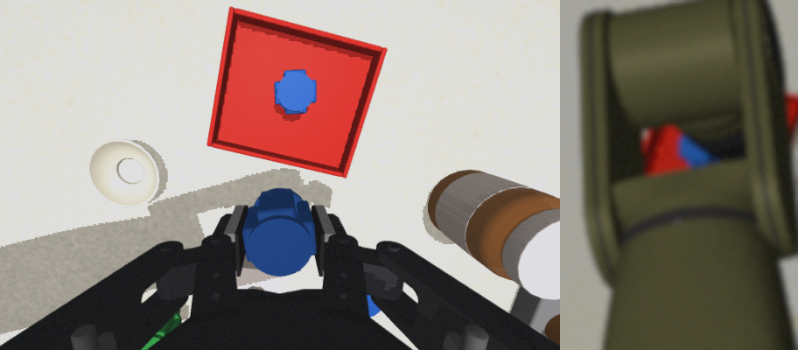

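The wrist view shows the first hard stopper standing upright inside the tray near its middle, at (295,90) in the scaled picture, with tray corners at (231,8), (386,48), (346,177) and (208,145).

Run:
```python
from h import *
s=state();m=camera_model("wrist");Rm=cv2.Rodrigues(m["rvec"])[0];o=-Rm.T@m["tvec"]
def at(u,z):
    d=Rm.T@np.linalg.inv(m["K"])@[u[0]/.875,u[1]/.875,1];return o+d*(z-o[2])/d[2]
C=np.array([at(c,.035) for c in((231,8),(386,48),(346,177),(208,145))]);print(C.round(4));ctr=C.mean(0)
ex=(C[1]-C[0]+C[2]-C[3]);print("sizes",np.linalg.norm(C[1]-C[0]),np.linalg.norm(C[2]-C[1]));ex/=np.linalg.norm(ex);ey=np.array([-ex[1],ex[0],0])
s1=at((295,92),.067);print("ctr",ctr.round(4),"stopper1 in tray",(s1-ctr)@ex,(s1-ctr)@ey)
t=ctr-.028*ex-.036*ey;t[2]=.04;print(t.round(4),rot(s).inv().apply(t-s["eef_pos"]).round(4),np.degrees(np.arctan2(ex[1],ex[0])))
```

```text
[[0.4778 0.3547 0.035 ]
 [0.619  0.3331 0.035 ]
 [0.6002 0.2094 0.035 ]
 [0.4579 0.2321 0.035 ]]
sizes 0.1428466842670168 0.12515162921233453
ctr [0.5388 0.2823 0.035 ] stopper1 in tray -0.0012455670296917369 0.005215844412490143
[0.5055 0.2511 0.04  ] [ 0.0412 -0.0219  0.1101] -8.889152626705137
```

```bash
python3 -m crank '[0.0206,-0.011,0,0,0,0,0.02,0.0206,-0.0109,0,0,0,0,0.02,0,0,0,0,0,6.5,0.02,0,0,0,0,0,6.5,0.02,0,0,0.03,0,0,0,0.02,0,0,0.03,0,0,0,0.02,0,0,0.03,0,0,0,0.02,0,0,0.018,0,0,0,0.02,0,0,0,0,0,0,0.02,0,0,0,0,0,0,0.02]' 22;  python3 - <<'E'
from h import *
s=state();print(s["eef_pos"]);w=read_camera("wrist");cv2.imwrite("pics/q12.png",w)
E
```

```text
t: 19.07
eef_pos: [0.505, 0.2507, 0.0413]
tcp_rot: [-0.0, 0.759, 0.651, -0.001]
contact_force: [1.6, -0.3, 0.4]
gripper_width: 0.0366
[0.5050072  0.25065142 0.0413008 ]
```

View pics/q12.png

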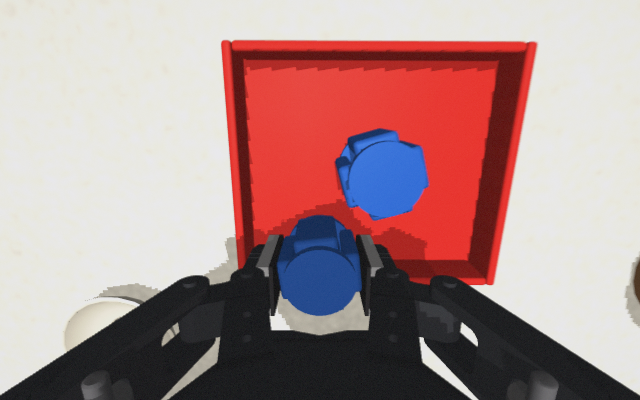

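The held stopper is inside the tray, clear of the first one. Releasing with a narrow opening and rising.

```bash
python3 -m crank '[0,0,0.003,0,0,0,0.02,0,0,0,0,0,0,0.04,0,0,0,0,0,0,0.048,0,0,0,0,0,0,0.048,0,0,0,0,0,0,0.048,0,0,-0.02,0,0,0,0.048,0,0,-0.035,0,0,0,0.048,0,0,-0.04,0,0,0,0.048,-0.03,0,-0.03,0,0,0,0.06,-0.04,0,0,0,0,0,0.06,-0.04,0,0,0,0,0,0.06,0,0,0,0,0,0,0.06,0,0,0,0,0,0,0.06,0,0,0,0,0,0,0.06]' 22;  python3 - <<'E'
from h import *
w=read_camera("wrist");sd=read_camera("side");t=read_camera("top");print(state()["contact_force"])
cv2.imwrite("pics/q13.png",np.vstack([np.hstack([cv2.resize(w,(400,250)),cv2.resize(t,(400,250))]),cv2.resize(sd[80:370,160:480],(386,350)).copy() if 0 else cv2.resize(sd[60:370,140:640],(800,350))]))
# compare others against first pictures outside the arm
for n,i in(("side",sd),):
    d=cv2.absdiff(i,cv2.imread(f"pics/{n}0.png")).max(2)
    for nm,(x,y) in dict(cap=(350,196),beaker=(373,233),green=(241,221),pink=(235,261),spat=(210,312),dish=(221,167),amber=(380,136),wash=(448,288)).items(): print(nm,d[y-8:y+8,x-8:x+8].mean().round(1))
E
```

```text
t: 20.28
eef_pos: [0.4891, 0.144, 0.1638]
tcp_rot: [-0.0, 0.759, 0.651, 0.0]
contact_force: [-0.9, 0.3, 0.0]
gripper_width: 0.06
[-0.45572376  0.60852721 -0.21069583]
cap 4.6
beaker 5.4
green 10.2
pink 4.1
spat 6.1
dish 5.8
amber 3.7
wash 5.4
```

View pics/q13.png

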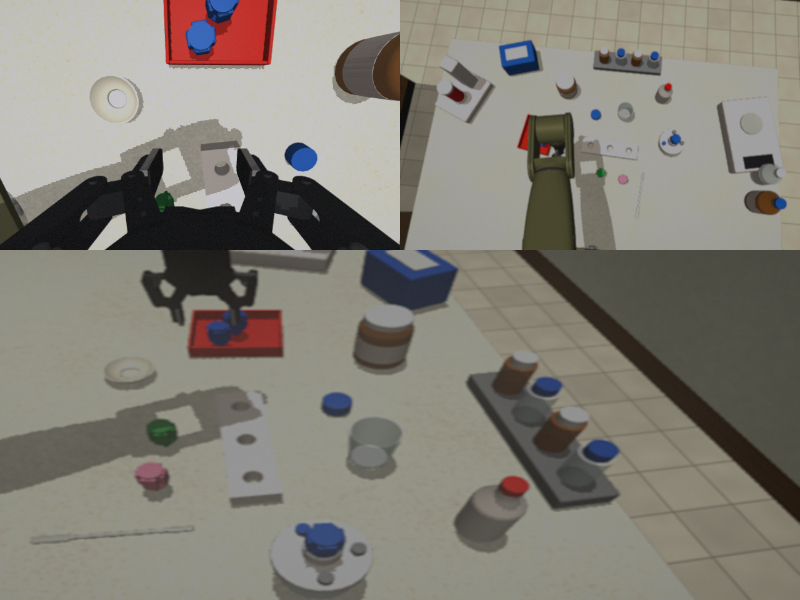

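Both hard stoppers are in the tray, the rack is empty, the supple one sits on the port, and everything else is unmoved (the difference at green is the arm's shadow). Handing in.

```bash
python3 -c "
from bench import *
print(sign_off())"
```

```text
the job is handed in; nothing more can be done
None
```

The job is handed in at about 20 s of the 72 s allowed; `sign_off()` gave no verdict.

**Squeezing:** At a grip of 20–22 N the middle stopper narrowed to 29.5 mm, so it is the supple one. The other two held at 35.5 mm and 36.9 mm, so they are hard. The 36.9 mm reading is wider than the 36 mm head, probably because that stopper was gripped slightly turned.

**Supple stopper:** I pushed it into the port in steps of 1 to 2 mm. The force first rose to 3.4 N, below the 5–15 N expected, and then fell away. It stopped at the home height and I pressed it there to 12 N. After release, the wrist picture showed its top at the "home" height, not 10 mm up.

**Hard stoppers:** Both were in the red tray in the last pictures.

**Order:** I put one hard stopper in the tray before pushing the supple one in, because I squeezed it first.

**Everything else:** The last side picture shows no visible change to the other things. The only larger difference was at the green look-alike, which I put down to the arm's shadow. The gripper was clear of everything at hand-in.

I viewed 15 pictures, five over the budget of 10.

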